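# Open the push-to-open cabinet and set out the dropper bottle

### The arm

A 6-joint arm with a two-finger parallel gripper is mounted at the origin on a cart in front of the work surface, level with it; the furniture and walls round the work are solid. World frame = base frame: x ahead of the robot, y to its left, z up, the work surface at z = 0. Lengths are in m, angles in degrees, forces in N, time in s.
With the tool pointing down it reaches from about 0.4 to 0.825 m from the base axis. Payload 7 kg.
Tool frame: the origin (TCP) lies on the centre line of the jaws, within the pads' length; the fingertips stand 19 mm ahead of it and the grasp point (between the pads) is the TCP; z points along the fingers, y is the line along which they close (so a half turn about z gives the same grasp; the last joint's range is limited). The gripper opens to 88 mm and grips with 3 to 60 N. Pads are 19 mm wide; open, the fingers measure 130 mm over their backs; the gripper's body (78 mm by 193 mm) begins 47 mm behind the grasp point.
Start: joints at [-47.149, 20.546, 0.682, 0, -70.136, -16.507], TCP at [0.3, -0.605, 0.246] pointing down, gripper open.
Joint ranges: [-176.03, 176.03], [-82.01, 121.73], [-58.28, 71.71], [-173.87, 95.51], [-174.79, -0.11], [-173.66, 173.66]. Speed limits (degrees/s): [136.94, 136.94, 172.46, 180, 180, 180].

### API

Orientations are given as [roll, pitch, yaw] about the fixed x, y, z axes, in that order (R = Rz(yaw) Ry(pitch) Rx(roll)).
In Python, from plant import get_state, capture, close_job gives the robot as it stands.
- The arm moves only by the tool apply_moves, never from a script. Its argument "targets" is a list of rows, each a list of 7 numbers: the opening, from 0 (shut) to 1 (fully open), then the shift along the tool's x, y, z normalised to -1 to 1, where 1 is 1000 mm, then the turn, a rotation vector about the tool's x, y, z normalised to -1 to 1, where 1 is 90 degrees. In form: [[claw, tx, ty, tz, ax, ay, az], ...]. A call has 1 to 20 rows; each row shifts and turns the commanded pose from where the row before left it, along the tool's axes as they then stand; what a row does not reach is not made up. A row lasts 1/12 s, in which the tool goes at most 41.7 mm and 7.16 degrees, less where a joint would pass 70% of its speed; a pose out of reach is approached as far as the arm can. A call with a number of a shift or a turn outside -1 to 1 is refused whole. A call with a gripper value outside its range is refused whole. The fingers move at their own pace and stop on an object; "newtons" is the grip in N (left out, the last holds). Time passes only in rows, so rows that do not move let the fingers close. It gives the time, the measured TCP pose, the force, the opening and the grip force at its end, in the units of the state.
- get_state(): the state, without advancing time (a new reading comes with each control period).
- capture(name): name is "side" or "top" or "wrist"; returns a dict with "frame" (480x640x3 uint8, red, green, blue), "range_z" (480x640 float32, m along the optical axis (not along the pixel's ray), 0 where there is no reading), "camera_matrix" (3x3 intrinsics, pixels), "k1" (the pictures are not rectified: a ray, as slopes to the right and down, at radius r is drawn at 1 + k1 r^2 times it, then the intrinsics apply), "T" (4x4, takes a point from camera to world coordinates). Camera axes: x right, y down, z forward; pixel columns grow to the right and rows downward; lengths in m; the calibration is good to about 2 mm. A picture is of the moment at which its call begins.
- close_job(): hands the job in; it is judged then, once.
The state is a dict: "time_s": time; "joints": joint angles; "qd": joint speeds; "joint_torque": joint torques, N m; "tcp_pos": TCP position; "eef_rot": TCP orientation; "contact_force": force on the tool from outside, world axes, zero at the start; "moment": the same for the moment, N m; "gripper_width": finger opening in m; "gripper_force": force on a finger pad.
Only numpy, scipy, OpenCV 4.12 (cv2) and the standard library are available. Lean on these libraries where they do the work, as an engineer would, in place of code of your own. Each camera call takes 0.05 s, during which the arm holds its last target. There are 200 camera calls.

### The job

Push the front flap of the small cabinet in near its upper edge so that its spring catch pops it ajar, then swing the flap all the way down until it lies flat. Take the brown dropper bottle out of the cabinet and stand it upright on the round cork pad on the flap, in the middle of the pad, and let go of it. Do not tip the bottle over on the way, and leave the blue-lidded jar and the green weight where they stand at the back of the cabinet.

Things in the scene. Friction and masses are not known exactly. Their poses are not given: they have to be found in the camera images.
- cabinet: Small grey drop-front cabinet, fixed, 300 wide (its y), 215 deep (x), 222 high, with a white flap in front. Origin on the desk under the middle of the hinge line; x points into the cabinet, y to the left seen from the robot, z up. Top of its floor plate: 16 above the desk, level with the hinge line. Inside 280 wide, 207 deep, 192 high.
- roof_edge (a point): Middle of the roof's lower front edge: 10.5 behind the hinge line, 208 above the desk (roof 14 thick above it). In the upper front corners inside, 172 or more above the desk and within 20 of the side walls, sit a catch (left) and a spring plunger (right); once the flap is open the plunger stands out up to 45 in front of the hinge line.
- flap (a joint): Flap hinge, rad: 0 shut and latched, negative pushed in (stop -0.045), 0.2 to 0.4 popped ajar, 1.57 flat (stop); turns about the cabinet's y along the lower edge. Pushing in by 0.03 to 0.045 (5 to 7 mm at the blue spot, about 10 N) frees the catch; let go, a spring swings it ajar. It then stays wherever it is left (stiff, 0.3 N m); the catch does not take hold again.
- flap_hinge (a point): Middle of the hinge line, 16 above the desk, at x = 0, y = 0 of the cabinet; on the plane of the flap's inner face. Turns with the flap.
- flap_press (a point): Centre of the blue round press spot (28 across) on the front face of the flap, 165 from the hinge line; the flap is 300 wide, 206 from hinge line to free edge and 12 thick, with no handle. The face looks to -x of the cabinet while shut.
- flap_edge (a point): Middle of the free edge of the flap, at its inner face, 206 from the hinge line. When popped ajar, the gap between it and the roof's front edge is 50 or more, open upward. A metal strike stands 26 out of the inner face near the upper left corner.
- flap_pad (a point): Centre of the surface of the round cork pad (84 across, 2 thick) on the inner face of the flap, 72 from the hinge line. With the flap flat this surface looks up, 18 above the desk.
- dropper: Brown glass dropper bottle with a black bulb, 100 high: body 36 across up to 58 high, then a neck 22 across and a bulb 12 across. 60 g. Origin at the centre of its underside, z up its axis. It stands in the cabinet 42 to 56 behind the hinge line, within 20 of the middle.
- paste_jar: White jar with a blue lid, 68 across and 68 high, at the back of the cabinet, left or right, its centre 130 to 155 behind the hinge line and 60 to 85 off the middle. Origin at the centre of its underside. To be left alone.
- lead_weight: Dark green cloth-covered weight, 46x62x35, at the back of the cabinet on the other side. Origin at the centre of its underside. To be left alone.

How it is judged (in metres and radians):
On the way, in this order (a step that is already met when the one before it is completed fails the run):
1. the flap has been pushed in and has popped ajar (value of joint flap between 0.12 and 1.2 rad), for 0.1 s.
2. the flap lies flat (value of joint flap above 1.48 rad), for 0.2 s.
At the end, for the whole second after the job is handed in: The flap lies flat (joint over 1.48 rad); the dropper bottle stands upright (within 0.12 rad) and at rest on the cork pad, the centre of its underside within 25 mm of the pad's centre; the jar stands upright, and jar and green weight are within 30 mm of where they were (value of joint flap above 1.48 rad and distance between dropper and flap_pad below 0.025 m and angle between dropper's own z axis and vertical below 0.12 rad and linear speed of dropper below 0.02 m/s and distance of each of paste_jar, lead_weight from where it was at the start of the episode below 0.03 m and angle between paste_jar's own z axis and vertical below 0.15 rad); the robot touches nothing.
It fails at once if the dropper bottle is tipped over (past 60 degrees) (angle between dropper's own z axis and vertical above 1.05 rad).
It fails at once if the jar or the green weight is pushed more than 40 mm, or the jar is tipped (distance of any of paste_jar, lead_weight from where it was at the start of the episode above 0.04 m or angle between paste_jar's own z axis and vertical above 0.5 rad).
It also fails if it takes over 58 s, if anything falls off the work surface, if the arm or the gripper's body presses on something with over 40 N, if the wrist force passes 120 N, or if a joint passes its speed limit or range.

## Working session

There is one attempt and no reset: what is moved stays moved. The work goes in short steps, Python scripts to look and compute and a tool call to move; the robot and the scene stay as the last step left them, time stands still between calls to the robot, and variables do not carry over. Pictures are saved under pics/ and viewed, at most 10 in all, crops included, and the job is handed in when it is done.

Besides the shell and the picture viewer there is one more tool, called after "Emit:" in YAML: its name, and indented under it one key for each argument. apply_moves: Moves the arm, as the interface text tells. Scaled input: -1 to 1 covers 1000 mm each way for a shift and 90 degrees each way for a turn. Its arguments: {"type":"object","properties":{"targets":{"type":"array","items":{"type":"array","items":{"type":"number"}}},"newtons":{"type":"number"}},"required":["targets"]}

```bash
mkdir -p pics; ls; cat > h.py <<'E'
import numpy as np, cv2
from plant import get_state, capture, close_job
from scipy.spatial.transform import Rotation as R
def cloud(c):
    K=c["camera_matrix"];k1=c["k1"];Z=c["range_z"]
    v,u=np.mgrid[0:480,0:640]
    x=(u-K[0,2])/K[0,0];y=(v-K[1,2])/K[1,1]
    a,b=x.copy(),y.copy()
    for _ in range(8):
        s=1+k1*(a*a+b*b);a=x/s;b=y/s
    P=np.stack([a*Z,b*Z,Z],-1)@c["T"][:3,:3].T+c["T"][:3,3]
    P[Z<=0]=np.nan
    return P
def snap(n,f):
    c=capture(n);np.savez(""+f,P=cloud(c),frame=c["frame"],T=c["T"]);cv2.imwrite(f"pics/{f}.png",c["frame"][:,:,::-1]);return c
E
python3 - <<'E'
from h import *
s=get_state();print(s)
a=snap("side","side0");b=snap("top","top0")
print(a["T"],b["T"])
cv2.imwrite("pics/both.png",cv2.resize(np.hstack([a["frame"],b["frame"]])[:,:,::-1],(800,300)))
E
```

```text
pics
{'time_s': 0.0, 'joints': array([-4.71461141e+01,  2.05901952e+01,  6.33719751e-01, -1.84320635e-02,
       -7.01362114e+01, -1.65042277e+01]), 'qd': array([ 0.01611151, -0.03881299, -0.1503559 , -0.10116312,  0.00246448,
        0.06278352]), 'joint_torque': array([-2.41793219e-03, -5.82719028e+01,  2.93055797e+01,  6.99740231e+00,
        6.90367728e-03, -1.02625756e-04]), 'tcp_pos': array([ 0.29933508, -0.604488  ,  0.24464156]), 'eef_rot': array([ 1.79906209e+02, -9.71985837e-03, -1.53656611e+02]), 'contact_force': array([-0.18436506, -0.39161117,  0.0081777 ]), 'moment': array([ 0.0237838 ,  0.00811997, -0.02519794]), 'gripper_force': 0.0, 'gripper_width': 0.08776681101687445}
[[-0.77766941 -0.47120362  0.41616996  0.23372425]
 [-0.628517    0.59750089 -0.49795488  0.26160022]
 [-0.01402378 -0.64881417 -0.76081765  0.86743663]
 [ 0.          0.          0.          1.        ]] [[ 0.02984299 -0.78177529  0.62284572  0.09344199]
 [-0.99955218 -0.02196926  0.02031739 -0.24037601]
 [-0.00220018 -0.62317312 -0.78208083  0.83887794]
 [ 0.          0.          0.          1.        ]]
```

View pics/side0.png

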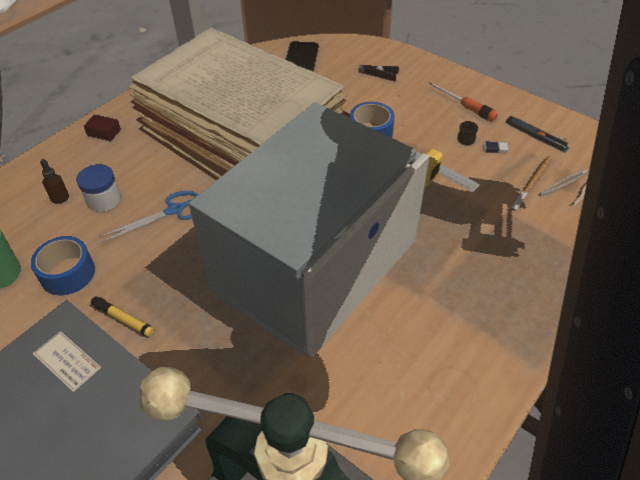

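View pics/top0.png

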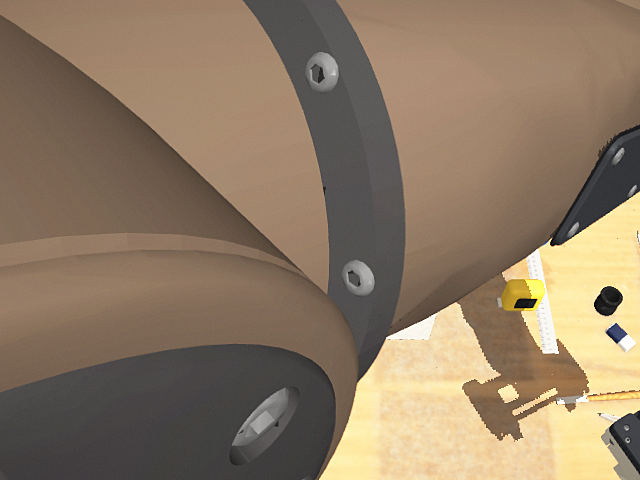

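The side view shows the grey cabinet mid-image, with the blue spot at about (374,231) and the flap's top edge running from (305,270) to (424,155). The top view is blocked by the arm. Next I fit the cabinet pose from the cloud.

```bash
cat > m.py <<'E'
from h import *
P=np.load("side0.npz")["P"];F=np.load("side0.npz")["frame"]
# blue spot
hsv=cv2.cvtColor(F,cv2.COLOR_RGB2HSV)
m=np.zeros((480,640),bool);m[215:248,360:392]=True
b=m&(hsv[...,0]>100)&(hsv[...,0]<130)&(hsv[...,1]>100)
spot=np.nanmedian(P[b],0);print("spot",b.sum(),spot,P[b][:,2].min(),P[b][:,2].max())
# flap face
poly=np.zeros((480,640),np.uint8);cv2.fillPoly(poly,[np.array([[322,285],[415,190],[410,240],[325,325]])],1)
q=P[(poly>0)];q=q[~np.isnan(q).any(1)]
c=q.mean(0);n=np.linalg.svd(q-c,full_matrices=False)[2][2]
if n[0]*c[0]+n[1]*c[1]<0:n=-n
print("normal",n,"yaw",np.degrees(np.arctan2(n[1],n[0])),"rms",np.std((q-c)@n))
# roof
poly[:]=0;cv2.fillPoly(poly,[np.array([[200,207],[318,112],[408,155],[300,262]])],1)
q=P[poly>0];print("roof z",np.nanmedian(q[:,2]))
roof=(abs(P[...,2]-.222)<.006)&(np.arange(640)[None]>180)&(np.arange(640)[None]<430)&(np.arange(480)[:,None]>90)&(np.arange(480)[:,None]<280)
k=np.uint8(roof);nl,l,st,_=cv2.connectedComponentsWithStats(k);i=1+np.argmax(st[1:,4])
r=cv2.minAreaRect(P[l==i][:,:2].astype(np.float32)*1000);print(r,cv2.boxPoints(r))
for u,v in [(163,392),(288,418),(422,455),(288,470),(230,440),(436,165),(376,118),(240,70),(340,95)]:print(u,v,P[v,u])
E
python3 m.py
```

```text
spot 68 [ 0.55359692 -0.24920969  0.17838309] 0.16620185068308835 0.19149891813932296
normal [0.99981228 0.01920891 0.00253585] yaw 1.1006608605646717 rms 0.0005523863464487208
roof z 0.21976300811553928
((678.7550048828125, -246.32003784179688), (207.38446044921875, 303.632568359375), 1.1029093265533447) [[ 572.1598   -96.52776]
 [ 578.00415 -400.1041 ]
 [ 785.3502  -396.1123 ]
 [ 779.50586  -92.53598]]
163 392 [0.49508867 0.16119845 0.3786793 ]
288 418 [0.39485961 0.11247854 0.3806634 ]
422 455 [0.29139805 0.06922798 0.38035187]
288 470 [0.38572717 0.12843279 0.31177229]
230 440 [0.4690683  0.12785836 0.25063893]
436 165 [ 0.62061677 -0.5658639   0.03937429]
376 118 [ 0.81505526 -0.64023911  0.01221797]
240 70 [ 1.03612177 -0.46364693  0.13735498]
340 95 [ 0.83588731 -0.53640324  0.12446179]
```

The cabinet fit agrees with the given sizes: hinge at about (0.566, -0.249), yaw 1.1°. A statuette stands at about (0.3–0.5, 0.07–0.17) and is 0.4 high, so I'll stay right of it. I'll move above and in front of the spot with the tool down, turning 25° so tool y lies along the cabinet's y.

```bash
cat >> h.py <<'E'
H=np.array([.566,-.249,0.]);yaw=1.1
ex=np.array([np.cos(np.radians(yaw)),np.sin(np.radians(yaw)),0]);ey=np.array([-ex[1],ex[0],0])
def W(x,y,z):return H+x*ex+y*ey+np.array([0,0,z])
def C(p):d=np.array(p)-H;return np.array([d@ex,d@ey,d[2]])
def ori(alpha,hd):  # alpha deg below horizontal, heading hd (world yaw) of the tool z
    return R.from_euler("xyz",[180,0,180+hd],degrees=True)*R.from_rotvec([0,-np.radians(90-alpha),0])
def plan(p,alpha,hd,s=None):
    s=s or get_state()
    R0=R.from_euler("xyz",s["eef_rot"],degrees=True);d=R0.inv().apply(p-s["tcp_pos"]);w=(R0.inv()*ori(alpha,hd)).as_rotvec(degrees=True)
    n=max(np.linalg.norm(d)/.0417,np.linalg.norm(w)/7.16)
    print("tcpC",C(s["tcp_pos"]).round(4),"rot",s["eef_rot"].round(2),"F",s["contact_force"].round(1),"t",round(s["time_s"],2),"w",round(s["gripper_width"],4))
    print("shift",d.round(4),"turn/90",(w/90).round(4),"minrows",round(n,2))
def log():
    s=get_state();open("log.txt","a").write(" ".join(map(str,list(s["joints"])+list(s["tcp_pos"])+list(s["eef_rot"])))+"\n");return s
E
python3 - <<'E'
from h import *
log();plan(W(-.075,0,.27),90,1.1)
E
```

```text
tcpC [-0.2734 -0.3504  0.2447] rot [ 1.7991e+02 -1.0000e-02 -1.5366e+02] F [ 0.7  0.4 -0.2] t 0.1 w 0.0877
shift [-0.3289  0.2323 -0.025 ] turn/90 [ 0.0009 -0.0003  0.2804] minrows 9.67
```

Emit:
apply_moves:
  targets:
    - [0,-0.0274,0.0194,-0.0021,0,0,0]
    - [0,-0.0274,0.0194,-0.0021,0,0,0]
    - [0,-0.0274,0.0194,-0.0021,0,0,0]
    - [0,-0.0274,0.0194,-0.0021,0,0,0]
    - [0,-0.0274,0.0194,-0.0021,0,0,0]
    - [0,-0.0274,0.0194,-0.0021,0,0,0]
    - [0,-0.0274,0.0194,-0.0021,0,0,0]
    - [0,-0.0274,0.0194,-0.0021,0,0,0]
    - [0,-0.0274,0.0194,-0.0021,0,0,0]
    - [0,-0.0274,0.0194,-0.0021,0,0,0]
    - [0,-0.0274,0.0194,-0.0021,0,0,0]
    - [0,-0.0274,0.0194,-0.0021,0,0,0]
    - [0,0,0,0,0,0,0.07]
    - [0,0,0,0,0,0,0.07]
    - [0,0,0,0,0,0,0.07]
    - [0,0,0,0,0,0,0.07]
    - [0,0,0,0,0,0,0]
    - [0,0,0,0,0,0,0]

```text
time_s: 1.6
tcp_pos: [0.4907, -0.2502, 0.2705]
eef_rot: [180.0, -0.0, -178.7]
contact_force: [-0.1, 0.4, -0.1]
gripper_width: 0.0004
gripper_force: 0.0
```

```bash
python3 - <<'E'
from h import *
print(log()["joints"].round(2));plan(W(-.035,0,.188),90,1.1)
c=snap("top","top1");d=snap("wrist","wr1")
E
```

```text
[-6.650e+00  7.960e+00 -1.289e+01 -1.000e-02 -6.917e+01 -8.201e+01]
tcpC [-7.530e-02  2.000e-04  2.705e-01] rot [ 1.7999e+02 -3.0000e-02 -1.7866e+02] F [-0.1  0.4 -0.1] t 1.6 w 0.0004
shift [-0.0403 -0.0004  0.0825] turn/90 [ 0.0001 -0.0003  0.0027] minrows 2.2
```

View pics/top1.png

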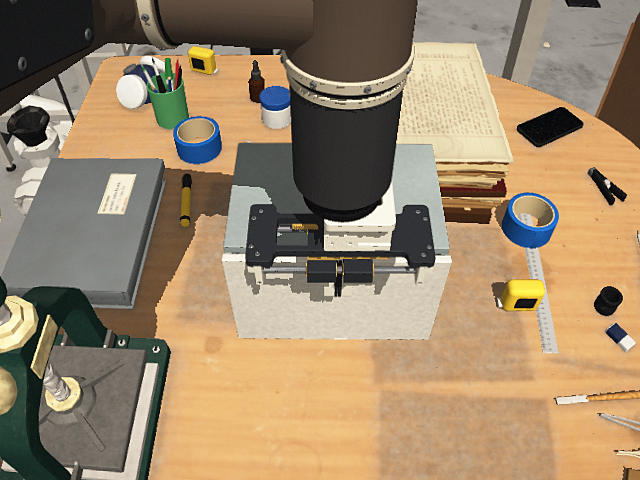

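The top view now shows the cabinet straight ahead and the closed jaws in front of the flap near (340,280). The green thing at the left is a book press, well clear. I'll go down to the spot height and push.

Emit:
apply_moves:
  targets:
    - [0,0,0,0.0275,0,0,0]
    - [0,0,0,0.0275,0,0,0]
    - [0,0,0,0.0275,0,0,0]
    - [0,-0.02,0,0,0,0,0]
    - [0,-0.02,0,0,0,0,0]
    - [0,-0.01,0,0,0,0,0]
    - [0,-0.004,0,0,0,0,0]
    - [0,-0.002,0,0,0,0,0]
    - [0,0,0,0,0,0,0]

```text
time_s: 2.45
tcp_pos: [0.5452, -0.2494, 0.1878]
eef_rot: [180.0, -0.2, -178.8]
contact_force: [-3.9, -1.8, -0.9]
gripper_width: 0.0004
gripper_force: 1.9
```

Emit:
apply_moves:
  targets:
    - [0,-0.003,0,0,0,0,0]
    - [0,-0.003,0,0,0,0,0]
    - [0,0,0,0,0,0,0]

```text
time_s: 2.7
tcp_pos: [0.5492, -0.2493, 0.188]
eef_rot: [180.0, -0.4, -178.9]
contact_force: [-9.5, -0.1, 5.2]
gripper_width: 0.0005
gripper_force: 5.0
```

Emit:
apply_moves:
  targets:
    - [0,-0.003,0,0,0,0,0]
    - [0,0,0,0,0,0,0]

```text
time_s: 2.87
tcp_pos: [0.5519, -0.2493, 0.1881]
eef_rot: [180.0, -0.4, -178.9]
contact_force: [-9.9, -0.4, 4.5]
gripper_width: 0.0008
gripper_force: 5.4
```

Pushed in about 6.5 mm at 10 N, so I retract quickly and look.

Emit:
apply_moves:
  targets:
    - [0,0.04,0,0,0,0,0]
    - [0,0.04,0,0,0,0,0]
    - [0,0.04,0,0,0,0,0]
    - [0,0.02,0,-0.035,0,0,0]
    - [0,0,0,-0.04,0,0,0]
    - [0,0,0,-0.04,0,0,0]
    - [0,0,0,0,0,0,0]

```text
time_s: 3.45
tcp_pos: [0.4181, -0.2535, 0.3123]
eef_rot: [-179.7, 0.8, -178.8]
contact_force: [1.7, -0.2, 0.5]
gripper_width: 0.0002
gripper_force: 0.0
```

```bash
python3 - <<'E'
from h import *
log();c=snap("side","side2")
P=cloud(c);plan(W(-.02,-.03,.3),90,1.1)
# flap face fit: points in front of cabinet, tall
d=P-H;x=d@ex;y=d@ey;z=P[...,2]
for zz in (.06,.1,.14,.18,.2):
    m=(abs(z-zz)<.004)&(abs(y)<.145)&(x<.0)&(x>-.15)
    print(zz,m.sum(),np.median(x[m]) if m.sum() else None)
E
```

```text
tcpC [-0.1487 -0.0007  0.3085] rot [-179.85    0.58 -178.8 ] F [ 0.5 -0.9 -0.6] t 3.5 w 0.0004
shift [-0.1285 -0.0295  0.0098] turn/90 [-0.0016  0.0065  0.0011] minrows 3.17
0.06 85 -0.02347346783580533
0.1 97 -0.03324892847769537
0.14 94 -0.04303191477497766
0.18 177 -0.05232567582395032
0.2 177 -0.05703820343711764
```

View pics/side2.png

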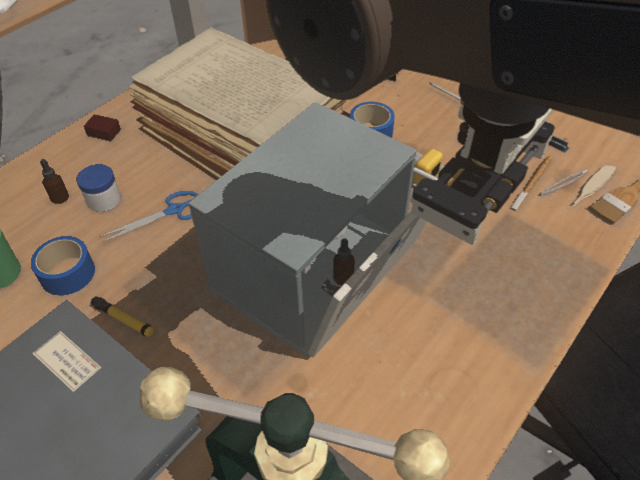

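Popped ajar at θ ≈ 0.24, with a gap of about 58 mm. The bottle shows at (344,262), standing behind the flap. I'll lower the closed jaws into the gap and compute the arc.

Emit:
apply_moves:
  targets:
    - [0,-0.032,0,0,0,0,0]
    - [0,-0.032,0,0,0,0,0]
    - [0,-0.032,0,0,0,0,0]
    - [0,-0.032,0,0,0,0,0]
    - [0,0,0,0,0,0,0]
    - [0,0,0,0.034,0,0,0]
    - [0,0,0,0.034,0,0,0]
    - [0,0,0,0.026,0,0,0]
    - [0,0,0,0,0,0,0]

```text
time_s: 4.25
tcp_pos: [0.5403, -0.2481, 0.2029]
eef_rot: [179.8, -0.5, -178.9]
contact_force: [-0.6, 0.4, -0.8]
gripper_width: 0.0006
gripper_force: 0.0
```

```bash
python3 - <<'E'
from h import *
s=log();plan(W(-.02,0,.21),90,1.1,s)
L=.178;c=C(s["tcp_pos"]);prev=np.array([c[0],c[2]])
for t in [.236]+list(np.linspace(.34,1.6,14)):
    # overpress 3mm along the swing
    p=np.array([-L*np.sin(t)-.003*np.cos(t)+.0095,.016+L*np.cos(t)-.003*np.sin(t)+.019])
    d=p-prev;prev=p;print(round(t,2),p.round(3),"tool",(-d).round(4))
E
```

```text
tcpC [-0.0257  0.0014  0.2029] rot [ 179.8    -0.52 -178.88] F [-0.6  0.4 -0.8] t 4.25 w 0.0006
shift [-0.0057 -0.0014 -0.0071] turn/90 [ 0.0022 -0.0058  0.0002] minrows 0.22
0.24 [-0.035  0.207] tool [ 0.0093 -0.0045]
0.34 [-0.053  0.202] tool [0.0177 0.0056]
0.44 [-0.069  0.195] tool [0.0159 0.0068]
0.53 [-0.084  0.187] tool [0.0151 0.0083]
0.63 [-0.098  0.177] tool [0.0142 0.0097]
0.73 [-0.111  0.166] tool [0.0132 0.0111]
0.82 [-0.123  0.154] tool [0.0121 0.0123]
0.92 [-0.134  0.14 ] tool [0.0109 0.0134]
1.02 [-0.144  0.126] tool [0.0095 0.0144]
1.12 [-0.152  0.111] tool [0.0081 0.0152]
1.21 [-0.158  0.095] tool [0.0066 0.016 ]
1.31 [-0.163  0.078] tool [0.005  0.0165]
1.41 [-0.167  0.061] tool [0.0034 0.0169]
1.5 [-0.168  0.044] tool [0.0017 0.0172]
1.6 [-0.168  0.027] tool [0.     0.0172]
```

Emit:
apply_moves:
  targets:
    - [0,0.009,0,-0.004,0,0,0]
    - [0,0.018,0,0.006,0,0,0]
    - [0,0.016,0,0.007,0,0,0]
    - [0,0.015,0,0.008,0,0,0]
    - [0,0.014,0,0.01,0,0,0]
    - [0,0.013,0,0.011,0,0,0]
    - [0,0.012,0,0.012,0,0,0]
    - [0,0.011,0,0.013,0,0,0]
    - [0,0.01,0,0.014,0,0,0]
    - [0,0,0,0,0,0,0]

```text
time_s: 5.08
tcp_pos: [0.4239, -0.2515, 0.1328]
eef_rot: [180.0, 0.0, -178.9]
contact_force: [-1.1, 0.8, -0.8]
gripper_width: 0.0002
gripper_force: 0.0
```

Emit:
apply_moves:
  targets:
    - [0,0.008,0,0.015,0,0,0]
    - [0,0.007,0,0.016,0,0,0]
    - [0,0.005,0,0.017,0,0,0]
    - [0,0.003,0,0.017,0,0,0]
    - [0,0.002,0,0.017,0,0,0]
    - [0,0,0,0.012,0,0,0]
    - [0,0,0,0.005,0,0,0]
    - [0,0,0,0,0,0,0]
    - [0,0,0,0,0,0,0]

```text
time_s: 5.83
tcp_pos: [0.4023, -0.2525, 0.0353]
eef_rot: [-180.0, 0.1, -178.8]
contact_force: [-2.8, 0.1, 2.2]
gripper_width: 0.0003
gripper_force: 1.2
```

Emit:
apply_moves:
  targets:
    - [0,0,0,0.003,0,0,0]
    - [0,0,0,0.002,0,0,0]
    - [0,0,0,0,0,0,0]
    - [0,0,0,0,0,0,0]
    - [0,0,0,-0.04,0,0,0]
    - [0,0,0,-0.04,0,0,0]
    - [0,0,0,-0.04,0,0,0]
    - [0,0,0,-0.04,0,0,0]
    - [1,0,0,-0.04,0,0,0]
    - [1,0,0,0,0,-0.07,0]
    - [1,0,0,0,0,-0.07,0]
    - [1,0,0,0,0,-0.07,0]
    - [1,0,0,0,0,0,0]

```text
time_s: 6.92
tcp_pos: [0.399, -0.2517, 0.2304]
eef_rot: [180.0, 19.5, -178.9]
contact_force: [-0.5, 0.0, -1.3]
gripper_width: 0.0283
gripper_force: 0.0
```

```bash
python3 - <<'E'
from h import *
s=log();print(s["joints"].round(1));plan(W(-.02,0,.21),70,1.1,s)
c=snap("side","side3");P=cloud(c);x=(P-H)@ex;y=(P-H)@ey;z=P[...,2]
m=(x<-.13)&(x>-.2)&(abs(y)<.13)&(z<.05);print("flap z",np.nanmedian(z[m]))
w=snap("wrist","wr3")
cv2.imwrite("pics/c3.png",np.vstack([cv2.resize(c["frame"][130:380,200:460],(520,500))])[:,:,::-1])
A=[];b=[]
for l in np.loadtxt("log.txt"):
    j=np.radians(l[:6]);r=np.sqrt(l[6]**2+l[7]**2-.192**2);f=j[1]-j[2];t=R.from_euler("xyz",l[9:12],degrees=True).apply([0,0,1]);a=np.arcsin(-t[2])
    A+= [[1,0,np.sin(j[1]),np.cos(f),np.sin(f),np.cos(a)],[0,1,np.cos(j[1]),-np.sin(f),np.cos(f),-np.sin(a)]];b+=[r,l[8]]
    print(np.degrees([a,f-j[4]]).round(2))
x,res,rk,sv=np.linalg.lstsq(np.array(A),np.array(b),rcond=None);print(x,rk,sv,np.abs(np.array(A)@x-b).max())
E
```

```text
[-11.9  -7.6 -34.2  -6.2 -44.5 -73.3]
tcpC [-0.167   0.0005  0.2304] rot [ 180.     19.47 -178.92] F [-0.5  0.  -1.3] t 6.92 w 0.0283
shift [-0.1318 -0.0004  0.0683] turn/90 [-0.0001 -0.0059 -0.0002] minrows 3.56
flap z 0.014040313303537055
[89.91 90.08]
[89.97 90.03]
[89.18 89.2 ]
[89.44 90.54]
[70.53 71.16]
[-0.03841896  0.14691216  0.58416881  0.50744954 -0.00093726  0.27535992] 6 [4.44163502 3.17508408 0.36058068 0.20364092 0.12000522 0.0694992 ] 0.007602054130161073
```

View pics/c3.png

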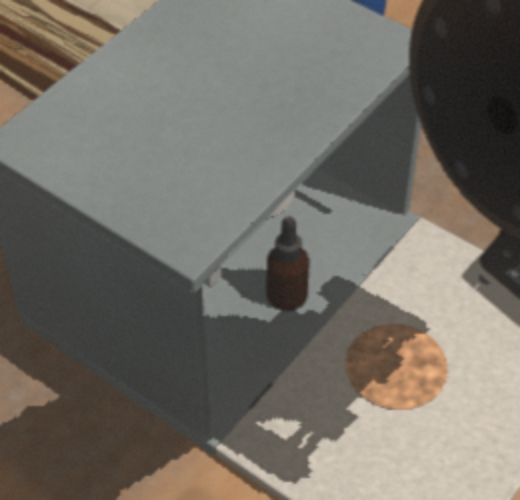

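View pics/wr3.png

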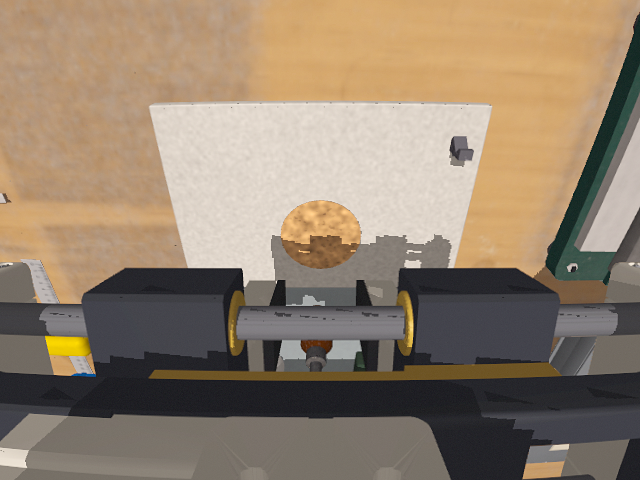

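Flap is flat (z ≈ 0.014, within calibration error). In the crop the bottle's foot is at about (288,305) and the pad's centre at (397,366). In full-image pixels those are (344,282) and (398,313). The wrist view shows the pad and the free flap edge. Next I localise the bottle and pad, then check the approach geometry.

```bash
python3 - <<'E'
from h import *
from scipy.optimize import least_squares
d=np.load("side3.npz");P=d["P"];F=d["frame"]
x=(P-H)@ex;y=(P-H)@ey;z=P[...,2]
hsv=cv2.cvtColor(F,cv2.COLOR_RGB2HSV)
reg=np.zeros((480,640),bool);reg[228:295,325:362]=True
def fit(zl,zh,r):
    m=reg&(x>.01)&(x<.1)&(abs(y)<.06)&(z>zl)&(z<zh)
    q=np.c_[x[m],y[m]];f=least_squares(lambda c:np.hypot(*(q-c).T)-r,[.05,0],loss="soft_l1",f_scale=.002)
    print(m.sum(),f.x.round(4),"rms",np.sqrt(np.mean(f.fun**2)))
fit(.025,.07,.018);fit(.092,.118,.006);
m=reg&(x>.03)&(x<.07)&(abs(y)<.04);print("ztop",np.nanmax(z[m]))
m=(hsv[...,1]>90)&(hsv[...,0]<20)&(x<-.02)&(x>-.125)&(abs(y)<.06)&(abs(z-.016)<.01)
q=np.c_[x[m],y[m]].astype(np.float32);print("pad",m.sum(),cv2.minEnclosingCircle(q),np.median(z[m]))
E
```

```text
445 [ 0.0435 -0.0044] rms 0.0023937757076130336
90 [ 0.0442 -0.005 ] rms 0.0016331395690499474
ztop 0.11496010573674265
pad 1656 ((-0.07357849180698395, 0.00047956741764210165), 0.04268818721175194) 0.01592383908419115
```

Emit:
apply_moves:
  targets:
    - [1,-0.036,0,0.008,0,0,0]
    - [1,-0.036,0,0.008,0,0,0]
    - [1,-0.036,0,0.008,0,0,0]
    - [1,0,0,0,0,0,0]

```text
time_s: 7.35
tcp_pos: [0.5178, -0.2503, 0.2422]
eef_rot: [-179.9, 19.0, -178.7]
contact_force: [0.5, -1.6, 1.6]
gripper_width: 0.063
gripper_force: 0.0
```

```bash
python3 - <<'E'
from h import *
s=log();plan(W(-.06,-.03,.15),50,22,s)
w=(R.from_euler("xyz",s["eef_rot"],degrees=True).inv()*ori(90,23)*ori(90,1.1).inv()).magnitude()
print(s["joints"].round(1))
E
```

```text
tcpC [-0.0483 -0.0004  0.2422] rot [-179.85   18.96 -178.67] F [ 0.5 -1.6  1.6] t 7.35 w 0.063
shift [ 0.0412 -0.0293  0.0834] turn/90 [-0.1153 -0.2314 -0.2007] minrows 4.11
[ -8.3   2.3 -24.   -4.2 -45.  -77.9]
```

Emit:
apply_moves:
  targets:
    - [1,0.014,-0.01,0.028,0,0,0]
    - [1,0.014,-0.01,0.028,0,0,0]
    - [1,0.014,-0.01,0.028,0,0,0]
    - [1,0,0,0,-0.019,-0.0386,-0.0335]
    - [1,0,0,0,-0.019,-0.0386,-0.0335]
    - [1,0,0,0,-0.019,-0.0386,-0.0335]
    - [1,0,0,0,-0.019,-0.0386,-0.0335]
    - [1,0,0,0,-0.019,-0.0386,-0.0335]
    - [1,0,0,0,-0.019,-0.0386,-0.0335]
    - [1,0,0,0,0,0,0]

```text
time_s: 8.18
tcp_pos: [0.4977, -0.2822, 0.146]
eef_rot: [179.3, 37.9, -160.3]
contact_force: [0.5, -1.5, 1.2]
gripper_width: 0.0877
gripper_force: 0.0
```

```bash
python3 - <<'E'
from h import *
s=log();plan(W(.044-.004-.11,-.0045-.045,.067),50,22,s)
print(s["joints"].round(1))
E
```

```text
tcpC [-0.0689 -0.0318  0.146 ] rot [ 179.32   37.89 -160.33] F [ 0.5 -1.5  1.2] t 8.18 w 0.0877
shift [ 0.0537 -0.0171  0.058 ] turn/90 [-0.0087 -0.0233 -0.0203] minrows 1.94
[-34.3  11.5 -19.9 -45.8 -44.6  -6.2]
```

Emit:
apply_moves:
  targets:
    - [1,0.018,-0.006,0.019,-0.003,-0.008,-0.007]
    - [1,0.018,-0.006,0.019,-0.003,-0.008,-0.007]
    - [1,0.018,-0.006,0.019,-0.003,-0.008,-0.007]
    - [1,0,0,0,0,0,0]
    - [1,0,0,0,0,0,0]

```text
time_s: 8.6
tcp_pos: [0.4966, -0.2991, 0.0662]
eef_rot: [179.5, 39.7, -158.6]
contact_force: [0.3, -0.8, 1.0]
gripper_width: 0.0876
gripper_force: 0.0
```

```bash
python3 - <<'E'
from h import *
s=log();plan(W(.044-.004-.11,-.0045-.045,.067),50,22,s)
h=np.array([np.cos(np.radians(22)),np.sin(np.radians(22)),0])
plan(W(.044,-.0045,.067)-.004*h,50,22,s)
print(s["joints"].round(1))
c=snap("side","side4");snap("top","top4")
w=snap("wrist","wr4")
cv2.imwrite("pics/c4.png",np.hstack([cv2.resize(c["frame"][100:400,200:500],(400,400)),cv2.resize(w["frame"],(400,400))])[:,:,::-1])
E
```

```text
tcpC [-0.0703 -0.0488  0.0662] rot [ 179.53   39.72 -158.58] F [ 0.3 -0.8  1. ] t 8.6 w 0.0876
shift [-0.0006 -0.0008 -0.0006] turn/90 [ 0.0011 -0.0031 -0.0049] minrows 0.07
tcpC [-0.0703 -0.0488  0.0662] rot [ 179.53   39.72 -158.58] F [ 0.3 -0.8  1. ] t 8.6 w 0.0876
shift [-0.0917  0.0011  0.0752] turn/90 [ 0.0011 -0.0031 -0.0049] minrows 2.84
[-40.3  20.8 -19.4 -55.  -43.8  11.2]
```

View pics/c4.png

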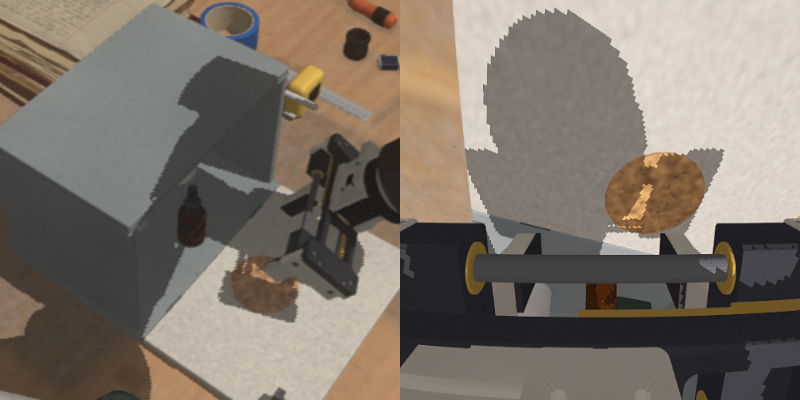

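The side crop shows the gripper in front of the open cabinet, and the wrist view has the brown body centred between the jaws at about (600,295). I go in slowly.

Emit:
apply_moves:
  targets:
    - [1,-0.0153,0,0.0125,0,0,0]
    - [1,-0.0153,0,0.0125,0,0,0]
    - [1,-0.0153,0,0.0125,0,0,0]
    - [1,-0.0153,0,0.0125,0,0,0]
    - [1,-0.0153,0,0.0125,0,0,0]
    - [1,-0.0153,0,0.0125,0,0,0]
    - [1,0,0,0,0,0,0]
    - [1,0,0,0,0,0,0]

```text
time_s: 9.42
tcp_pos: [0.6085, -0.2535, 0.0716]
eef_rot: [-179.9, 40.0, -158.0]
contact_force: [-0.4, 1.0, 0.1]
gripper_width: 0.0877
gripper_force: 0.0
```

```bash
python3 - <<'E'
from h import *
s=log();h=np.array([np.cos(np.radians(22)),np.sin(np.radians(22)),0])
plan(W(.044,-.0045,.067)-.004*h,50,22,s)
print(s["joints"].round(1))
c=snap("side","side5");w=snap("wrist","wr5")
cv2.imwrite("pics/c5.png",np.hstack([cv2.resize(c["frame"][180:320,290:430],(400,400)),cv2.resize(w["frame"][200:440,200:440],(400,400))])[:,:,::-1])
E
```

```text
tcpC [ 0.0424 -0.0053  0.0716] rot [-179.91   40.02 -157.96] F [-0.4  1.   0.1] t 9.42 w 0.0877
shift [0.0047 0.0002 0.0021] turn/90 [-0.0007  0.0002  0.0003] minrows 0.12
[-28.3  23.  -14.5 -54.2 -37.5   0.4]
```

View pics/c5.png

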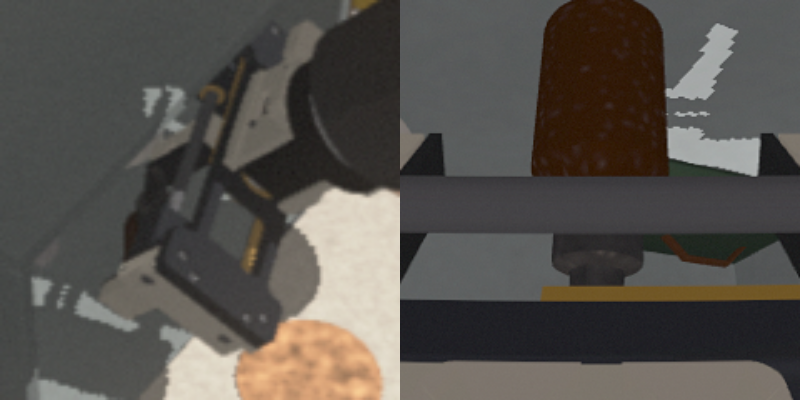

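The bottle is centred between the jaws (body at about (600,90) in the right half) with no contact. I correct 5 mm down and close.

Emit:
apply_moves:
  newtons: 12
  targets:
    - [1,0.005,0,0.002,0,0,0]
    - [1,0,0,0,0,0,0]
    - [0.35,0,0,0,0,0,0]
    - [0.35,0,0,0,0,0,0]
    - [0.35,0,0,0,0,0,0]
    - [0.35,0,0,0,0,0,0]
    - [0.35,0,0,0,0,0,0]
    - [0.35,0,0,0,0,0,0]
    - [0.35,0,0,0,0,0,0]
    - [0.35,0,0,0,0,0,0]

```text
time_s: 10.35
tcp_pos: [0.6047, -0.2557, 0.0645]
eef_rot: [179.9, 39.9, -158.2]
contact_force: [0.6, -0.5, -0.0]
gripper_width: 0.0397
gripper_force: 0.0
```

Emit:
apply_moves:
  newtons: 12
  targets:
    - [0.2,0,0,0,0,0,0]
    - [0.2,0,0,0,0,0,0]
    - [0.2,0,0,0,0,0,0]
    - [0.2,0,0,0,0,0,0]
    - [0.2,0,0,0,0,0,0]

```text
time_s: 10.77
tcp_pos: [0.6047, -0.2557, 0.0646]
eef_rot: [179.9, 39.9, -158.2]
contact_force: [-0.3, 0.3, 0.1]
gripper_width: 0.0352
gripper_force: 12.0
```

```bash
python3 - <<'E'
from h import *
s=log();p=s["tcp_pos"]
plan(p+[0,0,.012],50,22,s)
# bottle goes from C(.044,-.0045) to pad C(-.073,0)
plan(p+[0,0,.012]+W(-.073,0,0)-W(.044,-.0045,0),50,22,s)
E
```

```text
tcpC [ 0.0385 -0.0074  0.0646] rot [ 179.92   39.92 -158.23] F [-0.3  0.3  0.1] t 10.77 w 0.0352
shift [-0.0077  0.     -0.0092] turn/90 [-0.0007 -0.0009 -0.0019] minrows 0.29
tcpC [ 0.0385 -0.0074  0.0646] rot [ 179.92   39.92 -158.23] F [-0.3  0.3  0.1] t 10.77 w 0.0352
shift [ 0.075   0.0456 -0.0784] turn/90 [-0.0007 -0.0009 -0.0019] minrows 2.82
```

Emit:
apply_moves:
  targets:
    - [0.2,-0.0039,0,-0.0046,0,0,0]
    - [0.2,-0.0038,0,-0.0046,0,0,0]
    - [0.2,0,0,0,0,0,0]
    - [0.2,0.0103,0.0057,-0.0086,0,0,0]
    - [0.2,0.0103,0.0057,-0.0086,0,0,0]
    - [0.2,0.0103,0.0057,-0.0086,0,0,0]
    - [0.2,0.0103,0.0057,-0.0087,0,0,0]
    - [0.2,0.0103,0.0057,-0.0087,0,0,0]
    - [0.2,0.0104,0.0057,-0.0087,0,0,0]
    - [0.2,0.0104,0.0057,-0.0087,0,0,0]
    - [0.2,0.0104,0.0057,-0.0087,0,0,0]
    - [0.2,0,0,0,0,0,0]
    - [0.2,0,0,0,0,0,0]

```text
time_s: 11.85
tcp_pos: [0.4865, -0.254, 0.0769]
eef_rot: [179.9, 39.9, -158.3]
contact_force: [0.2, -0.2, 0.3]
gripper_width: 0.0352
gripper_force: 12.0
```

```bash
cat > bt.py <<'E'
from h import *
from scipy.optimize import least_squares
import sys
s=log();plan(W(-.073-.0055,-.0029,.0665),50,22,s)
n=sys.argv[1]
c=snap("side",n);w=snap("wrist",n+"w");t=snap("top",n+"t")
cv2.imwrite(f"pics/c_{n}.png",np.hstack([cv2.resize(c["frame"][200:380,300:480],(400,400)),cv2.resize(w["frame"][200:440,200:440],(400,400))])[:,:,::-1])
for im in (c,t):
    P=cloud(im);x=(P-H)@ex;y=(P-H)@ey;z=P[...,2];hsv=cv2.cvtColor(im["frame"],cv2.COLOR_RGB2HSV)
    for zl,zh,r in ((.03,.06,.018),(.095,.125,.006)):
        m=(abs(x+.073)<.04)&(abs(y)<.04)&(z>zl)&(z<zh)&(hsv[...,2]<110)
        q=np.c_[x[m],y[m]]
        if len(q)>10:
            f=least_squares(lambda c:np.hypot(*(q-c).T)-r,q.mean(0),loss="soft_l1",f_scale=.002);print(len(q),f.x.round(4),np.sqrt(np.mean(f.fun**2)).round(4))
E
python3 bt.py p1
```

```text
tcpC [-0.0796 -0.0035  0.0769] rot [ 179.93   39.92 -158.3 ] F [ 0.2 -0.2  0.3] t 11.85 w 0.0352
shift [0.0057 0.0001 0.0087] turn/90 [-0.0014 -0.0009 -0.0025] minrows 0.25
44 [-0.0762  0.0009] 0.0029
346 [-0.0801 -0.0038] 0.0183
113 [-0.073  -0.0019] 0.0047
```

View pics/c_p1.png

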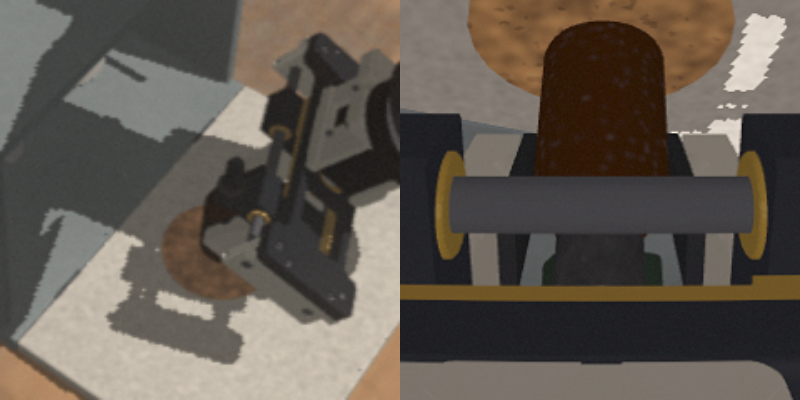

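The bottle is held upright over the pad, with its foot about 10 mm above the cork. Lowering now.

Emit:
apply_moves:
  targets:
    - [0.2,0.0029,0,0.0034,0,0,0]
    - [0.2,0.0029,0,0.0035,0,0,0]
    - [0.2,0.0006,0,0.0008,0,0,0]
    - [0.2,0,0,0,0,0,0]
    - [0.2,0,0,0,0,0,0]

```text
time_s: 12.42
tcp_pos: [0.4878, -0.2534, 0.0664]
eef_rot: [179.9, 39.9, -158.2]
contact_force: [-0.0, 0.5, 2.3]
gripper_width: 0.0356
gripper_force: 12.0
```

Emit:
apply_moves:
  targets:
    - [0.5,0,0,0,0,0,0]
    - [0.6,0,0,0,0,0,0]
    - [1,0,0,0,0,0,0]
    - [1,0,0,0,0,0,0]
    - [1,0,0,0,0,0,0]
    - [1,0,0,0,0,0,0]
    - [1,0,0,0,0,0,0]
    - [1,0,0,0,0,0,0]

```text
time_s: 13.08
tcp_pos: [0.4875, -0.2535, 0.0667]
eef_rot: [179.9, 39.9, -158.2]
contact_force: [0.5, -0.9, -0.5]
gripper_width: 0.083
gripper_force: 0.0
```

Emit:
apply_moves:
  targets:
    - [1,0.0077,0,-0.0064,0,0,0]
    - [1,0.0077,0,-0.0064,0,0,0]
    - [1,0.0153,0,-0.0128,0,0,0]
    - [1,0.0153,0,-0.0128,0,0,0]
    - [1,0.0153,0,-0.0128,0,0,0]
    - [1,0.0153,0,-0.0128,0,0,0]
    - [1,0,0,0,0,0,0]
    - [1,0,0,0,0,0,0]

```text
time_s: 13.75
tcp_pos: [0.3936, -0.2914, 0.0666]
eef_rot: [179.9, 39.9, -158.4]
contact_force: [0.2, 0.4, -0.4]
gripper_width: 0.0875
gripper_force: 0.0
```

```bash
python3 bt.py p2; python3 -c "
import cv2;cv2.imwrite('pics/f.png',cv2.imread('pics/p2.png')[130:390,200:520])"
```

```text
tcpC [-0.1732 -0.0391  0.0666] rot [ 179.9    39.91 -158.38] F [ 0.2  0.4 -0.4] t 13.75 w 0.0875
shift [-0.0777  0.0006  0.0651] turn/90 [-0.0016 -0.001  -0.0032] minrows 2.43
245 [-0.0738  0.0003] 0.0009
93 [-0.0724 -0.0006] 0.0016
```

View pics/f.png

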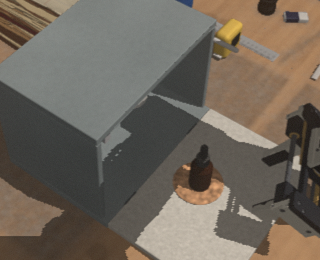

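The bottle stands upright in the middle of the pad, measured within about 1 mm of its centre. The flap is flat and the gripper is clear, so I hand in.

```bash
python3 -c "
from plant import close_job;print(close_job())"
```

```text
the job is handed in; nothing more can be done
None
```

The job is handed in at 13.8 s: the flap popped ajar and now lies flat, the dropper bottle stands upright and released within about 1 mm of the pad's centre, and no move went near the jar or the green weight; the judge gave no verdict.

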